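# Find the loose cover on the bench box and push it open

## Robot

A 6-joint arm with a two-finger parallel gripper is mounted at the origin on the work surface. World frame = base frame: x ahead of the robot, y to its left, z up, the work surface at z = 0. Lengths are in m, angles in rad, forces in N, time in s.
With the tool pointing down it reaches from about 0.425 to 0.95 m from the base axis. Payload 3.5 kg.
Tool frame: the origin (TCP) lies on the centre line of the jaws, within the pads' length; the fingertips stand 17 mm ahead of it and the grasp point (between the pads) lies 2 mm behind it; z points along the fingers, y is the line along which they close (so a half turn about z gives the same grasp; the last joint's range is limited). The gripper opens to 85 mm and grips with 20 to 120 N. Pads are 22 mm wide; open, the fingers measure 114 mm over their backs; the gripper's body (76 mm by 85 mm) begins 54 mm behind the grasp point. The pads swing forward as they close: fully open they stand 13 mm farther back than shut.
Start: joints at [1.07, 0.286, 1.577, -0, 1.279, -0.15], TCP at [0.232, 0.634, 0.209] pointing down, gripper open.
Joint ranges: [-2.77, 2.77], [-0.9, 2.22], [0.21, 2.48], [-1.53, 4.67], [0.24, 2.81], [-2.84, 2.84]. Speed limits (rad/s): [2.79, 2.79, 3.14, 3.14, 3.14, 3.14].

## Interface

Orientations are given as a unit quaternion [x, y, z, w].
In Python, from plant import ctrl gives the robot as it stands. The module is installed in compiled form; this text tells all that it offers.
- The arm moves only by the tool drive_tool, never from a script. Its argument "moves" is a list of rows, each a list of 3 entries, a list of its own where there are three numbers: the turn, a rotation vector about the tool's x, y, z in rad, then the shift along the tool's x, y, z in m, then the finger opening in m, from 0 to 0.0854. A call has 1 to 5 rows; each row shifts and turns the commanded pose from where the row before left it, along the tool's axes as they then stand; what a row does not reach is not made up. A row lasts 1/8 s, in which the tool goes at most 62.5 mm and 10.7 degrees, less where a joint would pass 70% of its speed; a pose out of reach is approached as far as the arm can. A call with a gripper value outside its range is refused whole. The fingers move at their own pace and stop on an object; "grip_force" is the grip in N (left out, the last holds). Time passes only in rows, so rows that do not move let the fingers close. It gives the time, the measured TCP pose, the force, the opening and the grip force at its end, in the units of the state.
- ctrl.get_state(): the state, without advancing time (a new reading comes with each control period).
- ctrl.read_camera(name): name is "scene" or "side" or "wrist"; returns a dict with "image" (480x640x3 uint8, red, green, blue), "fx", "fy", "cx", "cy" (pixels), "R" (3x3) and "t" (3): a world point X has camera coordinates R X + t. Camera axes: x right, y down, z forward; pixel columns grow to the right and rows downward; lengths in m; the calibration is good to about 2 mm. A picture is of the moment at which its call begins. There is no depth.
- ctrl.sign_off(): hands the job in; it is judged then, once.
The state is a dict: "time": time; "qpos": joint angles; "dq": joint speeds; "joint_efforts": joint torques, N m; "eef_pos": TCP position; "tcp_rot": TCP orientation; "contact_force": force on the tool from outside, world axes, zero at the start; "wrist_torque": the same for the moment, N m; "opening": opening from 0.0 (shut) to 1.0 (fully open); "finger_force": force on a finger pad.
Only numpy, scipy, OpenCV 4.12 (cv2) and the standard library are available. Lean on these libraries where they do the work, as an engineer would, in place of code of your own. Each camera call takes 0.05 s, during which the arm holds its last target. There are 200 camera calls.

## Task

Three of the four green covers on the wooden bench box are blocked from below and one is free. With a fingertip, press gently on the black mark of one cover after another until you find the one that rocks, then push that cover down fully open, to its stop, and leave it open. Do not force the blocked covers, and leave the jar, tape, tools and other things where they stand: nothing needs to be picked up.

Things in the scene. Friction and masses are not known exactly. Their poses are not given: they have to be found in the camera images.
- chest: Fixed pale wooden bench box, 285 x 250 mm, 100 mm high; four identical green covers flush in its flat top, two rows of two, and a plain 80 mm ledge along the far side. Origin: underside, midway between the covers; x points away from the robot (front wall at -110 mm, far wall +175 mm), y left, z up. Turned by up to 20 degrees. One cover is free, three are blocked: unseen, different each time.
- cover_1 (a joint): Tilt of the near left cover, rad: 0 = shut and flush, 0.8 = fully open at its stop (front edge down in the box, back edge up). A plate 80 (box x) x 90 x 8 mm. It only tilts front edge down; pressing behind the pivot does nothing. A free cover moves at about 2 to 4 N on the mark, has no spring and stays where left; a blocked one meets a rubber pad (about 6 N/mm) after 1 mm and springs back.
- cover_1_mark (a point): Centre of the black round thumb mark, 18 mm across, on top of the near left cover, 30 mm in front (box -x) of its pivot line; 100 mm above the bench while shut. The opening is 83 x 93 mm, clear to 70 mm down under the free cover. A finger going straight down at the mark brings that cover to its stop 20 to 32 mm below the top.
- cover_1_front_edge (a point): Middle of the top front edge (towards the robot) of the near left cover, 55 mm in front of its pivot line, which runs along the box's y, 15 mm behind the cover's middle, and is marked by brass plates on the frame.
- cover_2 (a joint): Tilt of the near right cover, rad: 0 = shut and flush, 0.8 = fully open at its stop (front edge down in the box, back edge up). A plate 80 (box x) x 90 x 8 mm. It only tilts front edge down; pressing behind the pivot does nothing. A free cover moves at about 2 to 4 N on the mark, has no spring and stays where left; a blocked one meets a rubber pad (about 6 N/mm) after 1 mm and springs back.
- cover_2_mark (a point): Centre of the black round thumb mark, 18 mm across, on top of the near right cover, 30 mm in front (box -x) of its pivot line; 100 mm above the bench while shut. The opening is 83 x 93 mm, clear to 70 mm down under the free cover. A finger going straight down at the mark brings that cover to its stop 20 to 32 mm below the top.
- cover_2_front_edge (a point): Middle of the top front edge (towards the robot) of the near right cover, 55 mm in front of its pivot line, which runs along the box's y, 15 mm behind the cover's middle, and is marked by brass plates on the frame.
- cover_3 (a joint): Tilt of the far left cover, rad: 0 = shut and flush, 0.8 = fully open at its stop (front edge down in the box, back edge up). A plate 80 (box x) x 90 x 8 mm. It only tilts front edge down; pressing behind the pivot does nothing. A free cover moves at about 2 to 4 N on the mark, has no spring and stays where left; a blocked one meets a rubber pad (about 6 N/mm) after 1 mm and springs back.
- cover_3_mark (a point): Centre of the black round thumb mark, 18 mm across, on top of the far left cover, 30 mm in front (box -x) of its pivot line; 100 mm above the bench while shut. The opening is 83 x 93 mm, clear to 70 mm down under the free cover. A finger going straight down at the mark brings that cover to its stop 20 to 32 mm below the top.
- cover_3_front_edge (a point): Middle of the top front edge (towards the robot) of the far left cover, 55 mm in front of its pivot line, which runs along the box's y, 15 mm behind the cover's middle, and is marked by brass plates on the frame.
- cover_4 (a joint): Tilt of the far right cover, rad: 0 = shut and flush, 0.8 = fully open at its stop (front edge down in the box, back edge up). A plate 80 (box x) x 90 x 8 mm. It only tilts front edge down; pressing behind the pivot does nothing. A free cover moves at about 2 to 4 N on the mark, has no spring and stays where left; a blocked one meets a rubber pad (about 6 N/mm) after 1 mm and springs back.
- cover_4_mark (a point): Centre of the black round thumb mark, 18 mm across, on top of the far right cover, 30 mm in front (box -x) of its pivot line; 100 mm above the bench while shut. The opening is 83 x 93 mm, clear to 70 mm down under the free cover. A finger going straight down at the mark brings that cover to its stop 20 to 32 mm below the top.
- cover_4_front_edge (a point): Middle of the top front edge (towards the robot) of the far right cover, 55 mm in front of its pivot line, which runs along the box's y, 15 mm behind the cover's middle, and is marked by brass plates on the frame.
- jar: Bystander: small glass jar with red lid, 44 mm across, 50 mm high, standing on the far ledge of the box. Origin: centre of its underside.
- tape: Bystander: blue roll of tape lying flat, 70 mm across, 20 mm high, on the far ledge of the box. Origin: centre of its underside.
- coupling: Bystander: orange pipe coupling standing upright, 100 mm across, 90 mm high, on the bench left of the box. Origin: centre of its underside.
- oil_can: Bystander: can with a blue band, 54 mm across, 120 mm high, on the bench right of the box. Origin: centre of its underside.
- screwdriver: Bystander: yellow screwdriver lying on the bench at the left. Origin under its middle.
- wrench: Bystander: steel wrench lying on the bench at the right. Origin under its middle.
- hammer: Bystander: hammer lying on the bench, far left. Origin under its middle.

How it is judged:
At the end, for the whole second after the job is handed in: The one free cover stands open (tilt over 0.68 of its 0.8 rad) and at rest, the other three are shut (tilt under 0.06 rad) (((value of joint cover_1 above 0.68 rad and velocity of joint cover_1 below 0.1 rad/s and value of joint each of cover_2, cover_3, cover_4 below 0.06 rad) or (value of joint cover_2 above 0.68 rad and velocity of joint cover_2 below 0.1 rad/s and value of joint each of cover_1, cover_3, cover_4 below 0.06 rad) or (value of joint cover_3 above 0.68 rad and velocity of joint cover_3 below 0.1 rad/s and value of joint each of cover_1, cover_2, cover_4 below 0.06 rad) or (value of joint cover_4 above 0.68 rad and velocity of joint cover_4 below 0.1 rad/s and value of joint each of cover_1, cover_2, cover_3 below 0.06 rad))); the robot touches nothing.
It fails at once if a bystander (jar, tape, coupling, can, screwdriver, wrench or hammer) is lifted, carried or shoved more than 30 mm from its start (distance of any of jar, tape, coupling, oil_can, screwdriver, wrench, hammer from where it was at the start of the episode above 0.03 m).
It fails at once if the jar, coupling or can is tipped over (angle between any of jar, coupling, oil_can's own z axis and vertical above 0.6 rad).
It fails at once if the box or a cover is forced: the robot presses on it with more than 60 N (contact force between any of the arm, the fingers and chest above 60 N).
It also fails if it takes over 45 s, if anything falls off the work surface, if the arm or the gripper's body presses on something with over 40 N, if the wrist force passes 120 N, or if a joint passes its speed limit or range.

## Working session

There is one attempt and no reset: what is moved stays moved. The work goes in short steps, Python scripts to look and compute and a tool call to move; the robot and the scene stay as the last step left them, time stands still between calls to the robot, and variables do not carry over. Pictures are saved under pics/ and viewed, at most 10 in all, crops included, and the job is handed in when it is done.

Besides the shell and the picture viewer there is one more tool, called after "Emit:" as name(argument=value, ...) on one line, values as JSON. drive_tool: Moves the arm, as the interface text tells. Its arguments: {"type":"object","properties":{"moves":{"type":"array","items":{"type":"array"}},"grip_force":{"type":"number"}},"required":["moves"]}

```bash
mkdir -p pics
cat > h.py <<'E'
import numpy as np, cv2
from plant import ctrl
from scipy.spatial.transform import Rotation as Ro
def cam(n,save=None):
    c=ctrl.read_camera(n)
    if save: cv2.imwrite('pics/'+save,c['image'][:,:,::-1])
    return c
def ray(c,u,v,z):
    R=np.array(c['R']);t=np.array(c['t']);o=-R.T@t
    d=R.T@np.array([(u-c['cx'])/c['fx'],(v-c['cy'])/c['fy'],1])
    return o+d*(z-o[2])/d[2]
def blobs(c,lo=60,hi=6000):
    im=c['image'].astype(int);hsv=cv2.cvtColor(c['image'],cv2.COLOR_RGB2HSV)
    g=cv2.inRange(hsv,(38,60,30),(90,255,255)); d=(im.max(2)<60).astype(np.uint8)*255
    out=[]
    n,l,s,ce=cv2.connectedComponentsWithStats(d)
    for i in range(1,n):
        if lo<s[i,4]<hi:
            m=cv2.dilate((l==i).astype(np.uint8),np.ones((9,9)))-(cv2.dilate((l==i).astype(np.uint8),np.ones((5,5))))
            f=(g[m>0]>0).mean()
            if f>.6: out.append((ce[i],s[i,4],f))
    return out
E
python3 - <<'E'
from h import *
s=ctrl.get_state();print({k:np.round(v,3) for k,v in s.items()})
for n in('scene','side'):
    c=cam(n,n+'0.png')
    for b in blobs(c,20): print(n,b[0].round(1),b[1],round(b[2],2),ray(c,*b[0],.1).round(4))
E
```

```text
{'time': np.float64(0.0), 'qpos': array([ 1.07 ,  0.287,  1.578,  0.   ,  1.279, -0.15 ]), 'dq': array([-0.   , -0.   ,  0.001, -0.002,  0.   ,  0.001]), 'joint_efforts': array([-0.0000e+00, -4.0596e+01, -2.9263e+01, -0.0000e+00,  6.0000e-03,
       -0.0000e+00]), 'eef_pos': array([0.232, 0.633, 0.208]), 'tcp_rot': array([ 0.175,  0.985, -0.001, -0.   ]), 'contact_force': array([-0.221,  0.622, -0.077]), 'wrist_torque': array([-0.012,  0.043,  0.008]), 'finger_force': np.float64(0.0), 'opening': np.float64(0.999)}
```

View pics/scene0.png

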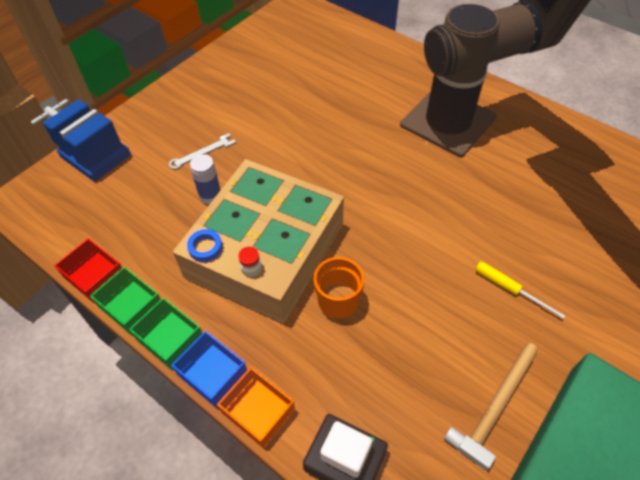

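View pics/side0.png

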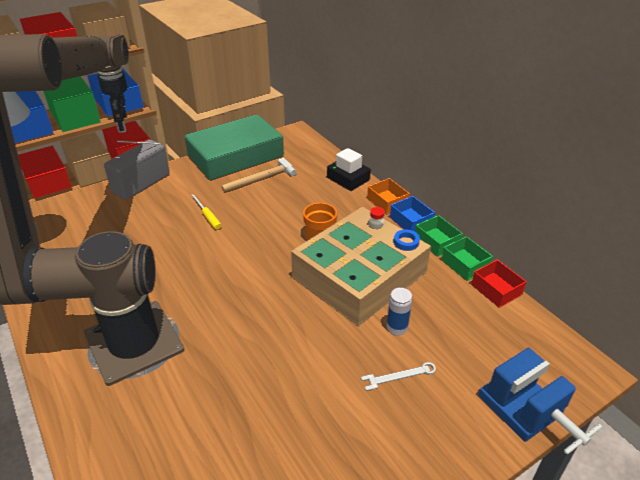

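The scene view shows marks near (260,181), (308,199), (236,214) and (285,235). In the side view they are near (352,277), (319,255), (379,258) and (346,237). The jar and tape stand on the far ledge, the coupling is left of the box and the can is right of it.

```bash
cat >> h.py <<'E'
def dark(c,u,v,r=5):
    u,v=int(u),int(v);g=c['image'][v-r:v+r+1,u-r:u+r+1].astype(float).max(2)
    w=np.clip(np.median(g)*.8-g,0,None);y,x=np.mgrid[v-r:v+r+1,u-r:u+r+1]
    return (w*x).sum()/w.sum(),(w*y).sum()/w.sum()
E
python3 - <<'E'
from h import *
P={}
for n,px in(('scene',[(308,199),(260,181),(285,235),(236,214)]),('side',[(319,255),(352,277),(346,237),(379,258)])):
    c=cam(n); P[n]=np.array([ray(c,*dark(c,*p),.1)[:2] for p in px]); print(n,P[n].round(4))
m=(P['scene']+P['side'])/2
d=(m[2]+m[3]-m[0]-m[1])/2; print('mean',m.round(4),'pitch',np.linalg.norm(d),'yaw',np.arctan2(d[1],d[0]))
E
```

```text
scene [[ 0.4985 -0.0708]
 [ 0.5226 -0.1885]
 [ 0.6005 -0.0502]
 [ 0.6246 -0.1677]]
side [[ 0.5006 -0.0731]
 [ 0.5248 -0.191 ]
 [ 0.6026 -0.0527]
 [ 0.6268 -0.1703]]
mean [[ 0.4996 -0.072 ]
 [ 0.5237 -0.1898]
 [ 0.6015 -0.0515]
 [ 0.6257 -0.169 ]] pitch 0.10406822951668349 yaw 0.19972248051940658
```

Emit:
drive_tool(moves=[[[0, 0, 0], [-0.033, -0.038, 0], 0], [[0, 0, 0], [-0.033, -0.038, 0], 0], [[0, 0, 0], [-0.033, -0.038, 0], 0], [[0, 0, 0], [-0.033, -0.038, 0], 0], [[0, 0, 0], [-0.033, -0.038, 0], 0]])

```text
time: 0.82
eef_pos: [0.3218, 0.3972, 0.2093]
tcp_rot: [0.174, 0.985, -0.0, 0.0]
contact_force: [0.8, -0.5, 1.3]
opening: -0.001
finger_force: 0.0
```

Emit:
drive_tool(moves=[[[0, 0, 0], [-0.033, -0.038, 0], 0], [[0, 0, 0], [-0.033, -0.038, 0], 0], [[0, 0, 0], [-0.033, -0.038, 0], 0], [[0, 0, 0], [-0.033, -0.038, 0], 0], [[0, 0, 0], [-0.033, -0.038, 0], 0]])

```text
time: 1.45
eef_pos: [0.4115, 0.1621, 0.2095]
tcp_rot: [0.174, 0.985, 0.0, 0.0]
contact_force: [0.3, -0.9, -1.0]
opening: -0.002
finger_force: 0.0
```

Emit:
drive_tool(moves=[[[0, 0, 0], [-0.033, -0.038, 0], 0], [[0, 0, 0], [-0.033, -0.038, 0], 0], [[0, 0, 0], [-0.033, -0.038, 0], 0], [[0, 0, 0], [-0.033, -0.038, 0], 0], [[0, 0, 0], [-0.033, -0.038, 0], 0]])

```text
time: 2.08
eef_pos: [0.5012, -0.0731, 0.2094]
tcp_rot: [0.175, 0.985, 0.0, 0.0]
contact_force: [0.1, 0.4, -0.8]
opening: 0.003
finger_force: 0.0
```

```bash
cat >> h.py <<'E'
M=np.array([[.4996,-.072],[.5237,-.1898],[.6015,-.0515],[.6257,-.169]])
def rel():
    s=ctrl.get_state();R=Ro.from_quat(s['tcp_rot']).as_matrix();p=np.array(s['eef_pos'])
    print('t',s['time'],'p',p.round(4),'F',np.round(s['contact_force'],2),'q',np.round(s['qpos'],2),'tilt',np.round(R[:,2],3),'op',s['opening'])
    for m in M: print((R.T@(np.r_[m,.1+.017]-p)).round(4))
E
python3 -c "
from h import *
rel(); c=cam('wrist','w1.png')
R=c['R']
for m in M:
  q=np.array(R)@np.r_[m,.1]+c['t'];print(c['fx']*q[0]/q[2]+c['cx'],c['fy']*q[1]/q[2]+c['cy'])
"
```

```text
t 2.075 p [ 0.5012 -0.0731  0.2094] F [ 0.07  0.4  -0.76] q [-0.35 -0.09  1.98  0.    1.25 -1.57] tilt [ 0.  0. -1.] op 0.0025579638241437744
[0.0019 0.0005 0.0924]
[-0.0613 -0.1018  0.0924]
[-0.0868  0.0548  0.0924]
[-0.1499 -0.0472  0.0924]
319.54699524671264 225.68286392892824
179.57262930052676 309.7835918907221
392.12677346146756 341.0846859310321
258.9063351073503 413.0675234915831
```

View pics/w1.png

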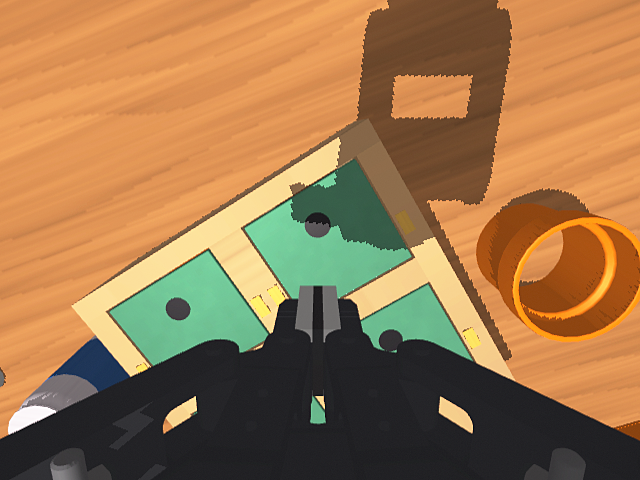

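The wrist view shows marks at (318,224), (178,309) and (391,340), within 2 px of prediction. I'll descend on cover 1.

Emit:
drive_tool(moves=[[[0, 0, 0], [0.002, 0, 0.045], 0], [[0, 0, 0], [0, 0, 0.03], 0], [[0, 0, 0], [0, 0, 0.01], 0], [[0, 0, 0], [0, 0, 0.003], 0], [[0, 0, 0], [0, 0, 0], 0]])

```text
time: 2.75
eef_pos: [0.4999, -0.071, 0.1227]
tcp_rot: [0.174, 0.985, -0.0, 0.001]
contact_force: [0.4, 0.2, -0.4]
opening: 0.001
finger_force: 0.0
```

Emit:
drive_tool(moves=[[[0, 0, 0], [0, 0, 0.001], 0], [[0, 0, 0], [0, 0, 0.001], 0], [[0, 0, 0], [0, 0, 0.001], 0], [[0, 0, 0], [0, 0, 0], 0]])

```text
time: 3.25
eef_pos: [0.499, -0.0708, 0.1184]
tcp_rot: [0.175, 0.985, 0.0, -0.0]
contact_force: [-0.0, 0.5, -0.8]
opening: 0.0
finger_force: 0.0
```

Emit:
drive_tool(moves=[[[0, 0, 0], [0, 0, 0.001], 0], [[0, 0, 0], [0, 0, 0.001], 0], [[0, 0, 0], [0, 0, 0], 0]])

```text
time: 3.62
eef_pos: [0.4989, -0.0708, 0.1163]
tcp_rot: [0.174, 0.985, 0.0, -0.0]
contact_force: [0.3, -0.1, 0.3]
opening: 0.002
finger_force: 0.0
```

Emit:
drive_tool(moves=[[[0, 0, 0], [0, 0, 0.001], 0], [[0, 0, 0], [0, 0, 0], 0]])

```text
time: 3.88
eef_pos: [0.4989, -0.0708, 0.1153]
tcp_rot: [0.175, 0.985, -0.0, -0.0]
contact_force: [-0.3, 0.0, 0.1]
opening: 0.002
finger_force: 0.0
```

Emit:
drive_tool(moves=[[[0, 0, 0], [0, 0, 0.001], 0], [[0, 0, 0], [0, 0, 0], 0]])

```text
time: 4.12
eef_pos: [0.4989, -0.0708, 0.1143]
tcp_rot: [0.174, 0.985, 0.0, -0.0]
contact_force: [0.2, 0.2, -0.1]
opening: 0.002
finger_force: 0.0
```

Emit:
drive_tool(moves=[[[0, 0, 0], [0, 0, 0.001], 0], [[0, 0, 0], [0, 0, 0], 0]])

```text
time: 4.38
eef_pos: [0.499, -0.0708, 0.1133]
tcp_rot: [0.174, 0.985, 0.0, -0.0]
contact_force: [-0.2, -0.5, 0.2]
opening: 0.0
finger_force: 0.0
```

Emit:
drive_tool(moves=[[[0, 0, 0], [0, 0, 0.001], 0], [[0, 0, 0], [0, 0, 0], 0]])

```text
time: 4.62
eef_pos: [0.499, -0.0708, 0.1124]
tcp_rot: [0.175, 0.985, 0.0, -0.0]
contact_force: [0.1, -0.8, -0.2]
opening: -0.002
finger_force: 0.0
```

Emit:
drive_tool(moves=[[[0, 0, 0], [0, 0, 0.001], 0], [[0, 0, 0], [0, 0, 0], 0]])

```text
time: 4.88
eef_pos: [0.499, -0.0708, 0.1113]
tcp_rot: [0.175, 0.985, 0.0, -0.0]
contact_force: [1.2, 0.7, -0.7]
opening: 0.002
finger_force: 0.0
```

```bash
python3 -c "
from h import *
rel(); cam('wrist','w2.png'); c=cam('side');i=c['image'][180:330,250:450,::-1]
cv2.imwrite('pics/s2.png',cv2.resize(i,None,fx=4,fy=4,interpolation=cv2.INTER_CUBIC))
"
```

```text
t 4.875 p [ 0.499  -0.0708  0.1113] F [ 1.23  0.67 -0.72] q [-0.34  0.01  2.07  0.    1.05 -1.56] tilt [-0.  0. -1.] op 0.001933285065603777
[-0.001  -0.0009 -0.0057]
[-0.0641 -0.1033 -0.0057]
[-0.0897  0.0534 -0.0057]
[-0.1528 -0.0487 -0.0057]
```

View pics/w2.png

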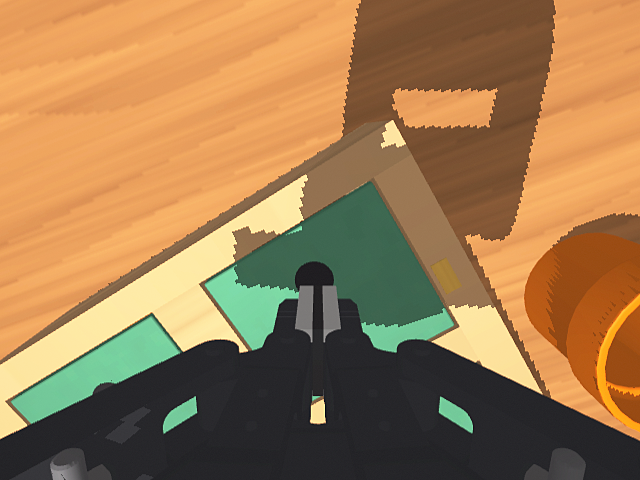

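View pics/s2.png

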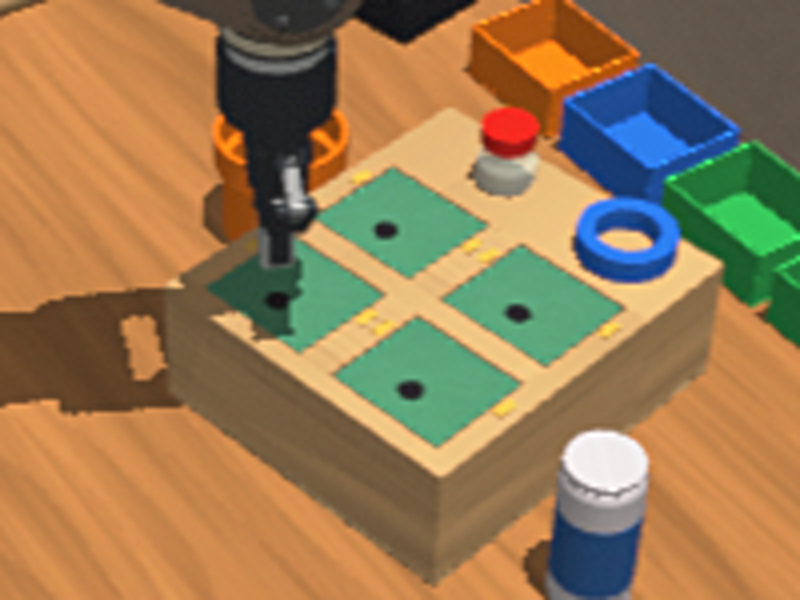

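```bash
python3 -c "
from h import *
p=np.array(ctrl.get_state()['eef_pos'])
for n in('side','wrist'):
  c=cam(n)
  for z in(.094,.1,.105,.11,.115,.12,.125):
    q=np.array(c['R'])@np.r_[p[:2],z]+c['t'];print(n,z,c['fx']*q[0]/q[2]+c['cx'],c['fy']*q[1]/q[2]+c['cy'])
"
```

```text
side 0.094 317.9756238747108 256.0515776910371
side 0.1 317.9760032321282 254.36798657703207
side 0.105 317.97632083915835 252.95844415350308
side 0.11 317.9766397969993 251.54290682113165
side 0.115 317.97696011428707 250.12133625309622
side 0.12 317.9772817997316 248.69369379516797
side 0.125 317.97760486211723 247.25994046220737
wrist 0.094 319.14728768811153 274.5625973430681
wrist 0.1 319.1832882355469 279.10547944412656
wrist 0.105 319.21503922832596 283.1121134278332
wrist 0.11 319.2485203649298 287.3370729641724
wrist 0.115 319.28387702216304 291.79870304316245
wrist 0.12 319.3212713333703 296.51746315006847
wrist 0.125 319.36088467432677 301.5162409580264
```

The side crop shows the fingertip still clearly above cover 1: tip near (278,265), mark near (278,300). The real tip is shorter than stated, roughly level with the TCP, so I'll keep going gently.

Emit:
drive_tool(moves=[[[0, 0, 0], [0, 0, 0.0015], 0], [[0, 0, 0], [0, 0, 0.0015], 0], [[0, 0, 0], [0, 0, 0], 0]])

```text
time: 5.45
eef_pos: [0.4989, -0.0708, 0.1082]
tcp_rot: [0.175, 0.985, 0.0, -0.0]
contact_force: [-0.5, 0.4, -0.6]
opening: -0.004
finger_force: 0.0
```

Emit:
drive_tool(moves=[[[0, 0, 0], [0, 0, 0.001], 0], [[0, 0, 0], [0, 0, 0.001], 0], [[0, 0, 0], [0, 0, 0], 0]])

```text
time: 5.82
eef_pos: [0.4989, -0.0708, 0.1063]
tcp_rot: [0.175, 0.985, 0.0, -0.0]
contact_force: [0.2, -0.1, -0.4]
opening: 0.004
finger_force: 0.0
```

Emit:
drive_tool(moves=[[[0, 0, 0], [0, 0, 0.001], 0], [[0, 0, 0], [0, 0, 0.001], 0], [[0, 0, 0], [0, 0, 0], 0]])

```text
time: 6.2
eef_pos: [0.4989, -0.0708, 0.1043]
tcp_rot: [0.175, 0.985, 0.0, -0.0]
contact_force: [0.2, -0.3, -0.1]
opening: 0.001
finger_force: 0.0
```

Emit:
drive_tool(moves=[[[0, 0, 0], [0, 0, 0.001], 0], [[0, 0, 0], [0, 0, 0.001], 0], [[0, 0, 0], [0, 0, 0], 0]])

```text
time: 6.58
eef_pos: [0.4989, -0.0708, 0.1023]
tcp_rot: [0.175, 0.985, 0.0, -0.0]
contact_force: [-0.1, -0.8, 0.9]
opening: 0.006
finger_force: 0.0
```

Emit:
drive_tool(moves=[[[0, 0, 0], [0, 0, 0.001], 0], [[0, 0, 0], [0, 0, 0.001], 0], [[0, 0, 0], [0, 0, 0], 0]])

```text
time: 6.95
eef_pos: [0.4989, -0.0708, 0.1003]
tcp_rot: [0.174, 0.985, 0.0, -0.0]
contact_force: [-0.4, 0.2, 0.1]
opening: -0.005
finger_force: 0.0
```

```bash
python3 -c "
from h import *
rel(); c=cam('side');i=c['image'][205:295,270:390,::-1]
cv2.imwrite('pics/s3.png',cv2.resize(i,None,fx=6,fy=6,interpolation=cv2.INTER_CUBIC))
"
```

```text
t 6.95 p [ 0.4989 -0.0708  0.1003] F [-0.36  0.16  0.12] q [-0.34  0.03  2.08 -0.    1.03 -1.56] tilt [-0.  0. -1.] op -0.004776651358491748
[-0.001  -0.0009 -0.0167]
[-0.0642 -0.1033 -0.0167]
[-0.0897  0.0534 -0.0167]
[-0.1528 -0.0487 -0.0167]
```

View pics/s3.png

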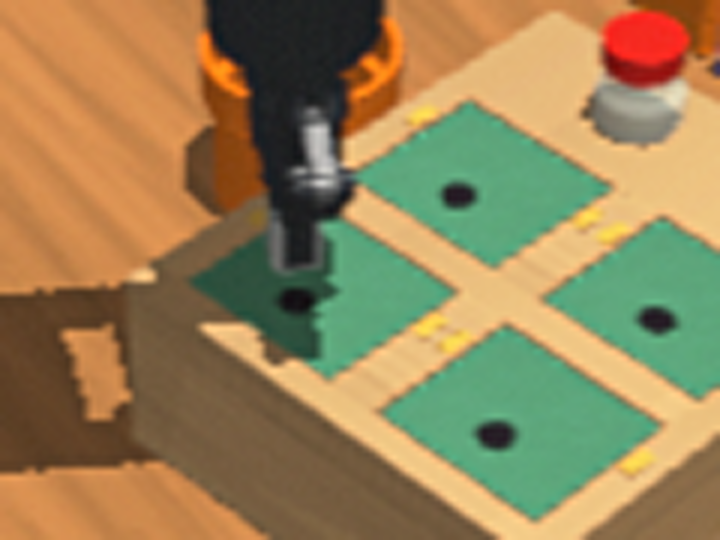

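The tip, near (297,268), is still short of the cover, with the mark at (297,300). It's about 15 mm above, so I'll continue.

Emit:
drive_tool(moves=[[[0, 0, 0], [0, 0, 0.002], 0], [[0, 0, 0], [0, 0, 0.002], 0], [[0, 0, 0], [0, 0, 0.001], 0], [[0, 0, 0], [0, 0, 0], 0]])

```text
time: 7.5
eef_pos: [0.4989, -0.0708, 0.0953]
tcp_rot: [0.174, 0.985, 0.0, -0.0]
contact_force: [-0.1, -0.7, 0.1]
opening: 0.002
finger_force: 0.0
```

Emit:
drive_tool(moves=[[[0, 0, 0], [0, 0, 0.001], 0], [[0, 0, 0], [0, 0, 0.001], 0], [[0, 0, 0], [0, 0, 0], 0]])

```text
time: 7.88
eef_pos: [0.499, -0.0708, 0.0933]
tcp_rot: [0.174, 0.985, 0.0, -0.0]
contact_force: [-0.8, -0.7, 0.5]
opening: -0.0
finger_force: 0.0
```

Emit:
drive_tool(moves=[[[0, 0, 0], [0, 0, 0.001], 0], [[0, 0, 0], [0, 0, 0.001], 0], [[0, 0, 0], [0, 0, 0], 0]])

```text
time: 8.25
eef_pos: [0.4989, -0.0708, 0.0913]
tcp_rot: [0.175, 0.985, 0.0, -0.0]
contact_force: [-0.4, 0.6, -0.1]
opening: 0.002
finger_force: 0.0
```

Emit:
drive_tool(moves=[[[0, 0, 0], [0, 0, 0.001], 0], [[0, 0, 0], [0, 0, 0.001], 0], [[0, 0, 0], [0, 0, 0], 0]])

```text
time: 8.62
eef_pos: [0.4989, -0.0708, 0.0893]
tcp_rot: [0.174, 0.985, 0.0, -0.0]
contact_force: [0.6, -0.1, -0.3]
opening: -0.002
finger_force: 0.0
```

Emit:
drive_tool(moves=[[[0, 0, 0], [0, 0, 0.001], 0], [[0, 0, 0], [0, 0, 0.001], 0], [[0, 0, 0], [0, 0, 0], 0]])

```text
time: 9.0
eef_pos: [0.4989, -0.0708, 0.0873]
tcp_rot: [0.174, 0.985, 0.0, -0.0]
contact_force: [-0.2, 0.4, -0.1]
opening: 0.001
finger_force: 0.0
```

Emit:
drive_tool(moves=[[[0, 0, 0], [0, 0, 0.001], 0], [[0, 0, 0], [0, 0, 0.001], 0], [[0, 0, 0], [0, 0, 0], 0]])

```text
time: 9.38
eef_pos: [0.4989, -0.0708, 0.0853]
tcp_rot: [0.174, 0.985, 0.0, -0.0]
contact_force: [0.3, -0.8, 0.4]
opening: 0.002
finger_force: 0.0
```

```bash
python3 -c "
from h import *
s=ctrl.get_state();print(s['joint_efforts'],s['wrist_torque'],s['contact_force'])
c=cam('side');w=cam('wrist')
a=cv2.resize(c['image'][215:285,280:360,::-1],(480,420),interpolation=cv2.INTER_CUBIC);b=w['image'][130:410,200:410,::-1];b=cv2.resize(b,(315,420))
cv2.imwrite('pics/s4.png',np.hstack([a,b]))
"
```

```text
[-3.49065405e-03 -2.74943161e+01 -2.54379219e+01 -3.93377668e-04
 -2.98565617e-03  6.72546989e-06] [-0.01950743 -0.02052356 -0.01195479] [ 0.27564221 -0.82829263  0.43074344]
```

View pics/s4.png

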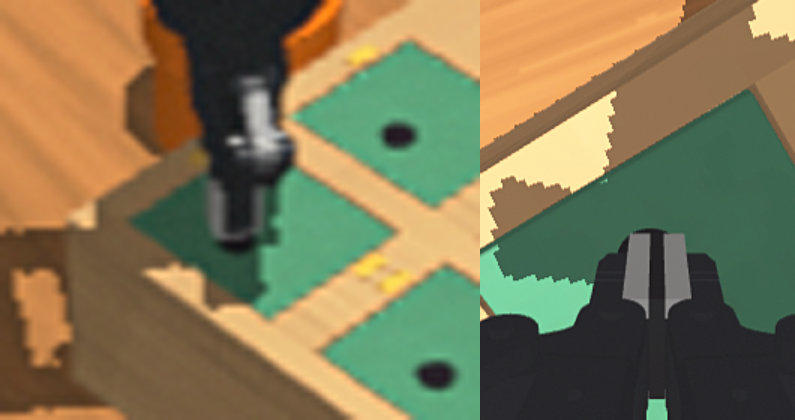

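The tip now nearly meets the mark, at about (236,240) in the left crop. Contact is close, so I'll go in 1 mm steps.

Emit:
drive_tool(moves=[[[0, 0, 0], [0, 0, 0.001], 0], [[0, 0, 0], [0, 0, 0], 0]])

```text
time: 9.72
eef_pos: [0.499, -0.0708, 0.0844]
tcp_rot: [0.175, 0.985, 0.0, -0.0]
contact_force: [-0.2, 0.1, 0.4]
opening: 0.002
finger_force: 0.0
```

Emit:
drive_tool(moves=[[[0, 0, 0], [0, 0, 0.001], 0], [[0, 0, 0], [0, 0, 0], 0]])

```text
time: 9.98
eef_pos: [0.4989, -0.0708, 0.0833]
tcp_rot: [0.174, 0.985, 0.0, -0.0]
contact_force: [0.4, -0.4, -0.0]
opening: -0.001
finger_force: 0.0
```

Emit:
drive_tool(moves=[[[0, 0, 0], [0, 0, 0.001], 0], [[0, 0, 0], [0, 0, 0], 0]])

```text
time: 10.22
eef_pos: [0.4989, -0.0708, 0.0823]
tcp_rot: [0.175, 0.985, 0.0, -0.0]
contact_force: [-1.1, -0.4, 0.1]
opening: -0.0
finger_force: 0.0
```

Emit:
drive_tool(moves=[[[0, 0, 0], [0, 0, 0.001], 0], [[0, 0, 0], [0, 0, 0], 0]])

```text
time: 10.48
eef_pos: [0.499, -0.0708, 0.0813]
tcp_rot: [0.174, 0.985, 0.0, -0.0]
contact_force: [-0.8, 0.7, 0.1]
opening: -0.0
finger_force: 0.0
```

Emit:
drive_tool(moves=[[[0, 0, 0], [0, 0, 0.001], 0], [[0, 0, 0], [0, 0, 0], 0]])

```text
time: 10.72
eef_pos: [0.4989, -0.0708, 0.0803]
tcp_rot: [0.175, 0.985, 0.0, -0.0]
contact_force: [-0.0, 0.4, 0.1]
opening: -0.001
finger_force: 0.0
```

Emit:
drive_tool(moves=[[[0, 0, 0], [0, 0, 0.001], 0], [[0, 0, 0], [0, 0, 0], 0]])

```text
time: 10.98
eef_pos: [0.4989, -0.0708, 0.0793]
tcp_rot: [0.175, 0.985, 0.0, -0.0]
contact_force: [0.1, 0.0, 0.1]
opening: -0.0
finger_force: 0.0
```

Emit:
drive_tool(moves=[[[0, 0, 0], [0, 0, 0.001], 0], [[0, 0, 0], [0, 0, 0], 0]])

```text
time: 11.22
eef_pos: [0.4989, -0.0708, 0.0783]
tcp_rot: [0.174, 0.985, 0.0, -0.0]
contact_force: [-0.0, 0.0, 0.4]
opening: -0.001
finger_force: 0.0
```

```bash
python3 -c "
from h import *
s=ctrl.get_state();print(s['joint_efforts'],s['wrist_torque'],s['contact_force'])
c=cam('side');w=cam('wrist')
a=cv2.resize(c['image'][215:285,280:360,::-1],(480,420),interpolation=cv2.INTER_CUBIC);b=w['image'][130:410,200:410,::-1];b=cv2.resize(b,(315,420))
cv2.imwrite('pics/s5.png',np.hstack([a,b]))
"
```

```text
[-3.71389513e-03 -2.76770478e+01 -2.51961976e+01 -4.25590724e-04
 -3.57796838e-03  6.83861671e-06] [-0.00323841  0.00664378  0.02538912] [-0.02396706  0.00729296  0.41541887]
```

View pics/s5.png

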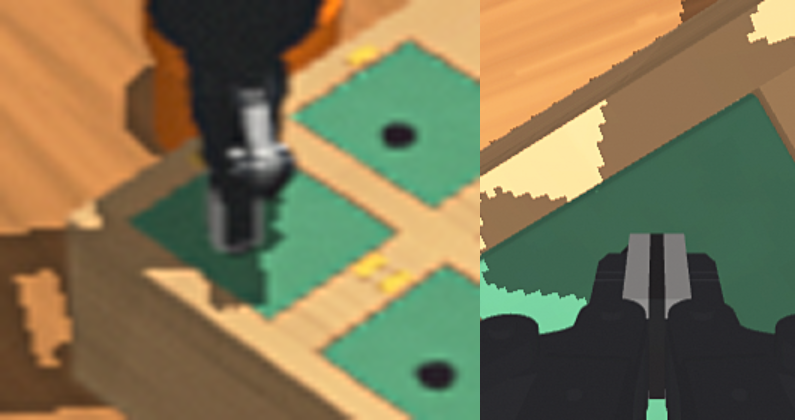

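Cover 1 is still flush and the mark is hidden under the tip, near (236,250). There's no force yet, so I'll continue in small steps.

Emit:
drive_tool(moves=[[[0, 0, 0], [0, 0, 0.001], 0], [[0, 0, 0], [0, 0, 0], 0]])

```text
time: 11.58
eef_pos: [0.4991, -0.0709, 0.0778]
tcp_rot: [0.174, 0.985, -0.0, 0.0]
contact_force: [-1.7, -0.7, 3.1]
opening: -0.001
finger_force: 1.3
```

Emit:
drive_tool(moves=[[[0, 0, 0], [0, 0, 0.001], 0], [[0, 0, 0], [0, 0, 0], 0]])

```text
time: 11.82
eef_pos: [0.4991, -0.0709, 0.0775]
tcp_rot: [0.174, 0.985, -0.0, -0.0]
contact_force: [-3.8, 1.1, 7.6]
opening: -0.001
finger_force: 3.6
```

Emit:
drive_tool(moves=[[[0, 0, 0], [0, 0, 0.001], 0], [[0, 0, 0], [0, 0, 0], 0]])

```text
time: 12.08
eef_pos: [0.4991, -0.0709, 0.0773]
tcp_rot: [0.174, 0.985, -0.0, -0.0]
contact_force: [-5.7, 1.5, 12.4]
opening: 0.0
finger_force: 5.7
```

Emit:
drive_tool(moves=[[[0, 0, 0], [0, 0, 0.001], 0], [[0, 0, 0], [0, 0, 0], 0]])

```text
time: 12.32
eef_pos: [0.4991, -0.0709, 0.0771]
tcp_rot: [0.174, 0.985, -0.0, -0.001]
contact_force: [-8.1, 1.5, 15.6]
opening: -0.002
finger_force: 7.8
```

Cover 1 is blocked: 15 N with no movement. Contact is at TCP z of about 0.078. I'll lift and go to cover 2.

Emit:
drive_tool(moves=[[[0, 0, 0], [0, 0, -0.013], 0], [[0, 0, 0], [-0.021, -0.034, 0], 0], [[0, 0, 0], [-0.021, -0.034, 0], 0], [[0, 0, 0], [-0.022, -0.035, 0], 0], [[0, 0, 0], [0, 0, 0.007], 0]])

```text
time: 12.95
eef_pos: [0.525, -0.1924, 0.0813]
tcp_rot: [0.176, 0.984, -0.001, 0.002]
contact_force: [0.3, 0.9, 0.3]
opening: -0.002
finger_force: 0.0
```

Emit:
drive_tool(moves=[[[0, 0, 0], [0, 0, 0.001], 0], [[0, 0, 0], [0, 0, 0.001], 0], [[0, 0, 0], [0, 0, 0], 0]])

```text
time: 13.32
eef_pos: [0.5237, -0.1885, 0.0784]
tcp_rot: [0.174, 0.985, 0.0, -0.0]
contact_force: [0.7, -0.0, -0.5]
opening: -0.004
finger_force: 0.0
```

Emit:
drive_tool(moves=[[[0, 0, 0], [0, 0, 0.001], 0], [[0, 0, 0], [0, 0, 0], 0]])

```text
time: 13.58
eef_pos: [0.5239, -0.1891, 0.0776]
tcp_rot: [0.174, 0.985, 0.0, 0.0]
contact_force: [0.3, 0.2, 0.8]
opening: -0.004
finger_force: 0.5
```

Emit:
drive_tool(moves=[[[0, 0, 0], [0, 0, 0.001], 0], [[0, 0, 0], [0, 0, 0], 0]])

```text
time: 13.82
eef_pos: [0.5238, -0.1894, 0.0765]
tcp_rot: [0.175, 0.985, 0.0, 0.0]
contact_force: [-0.0, 0.3, 1.6]
opening: 0.003
finger_force: 0.8
```

Emit:
drive_tool(moves=[[[0, 0, 0], [0, 0, 0.001], 0], [[0, 0, 0], [0, 0, 0], 0]])

```text
time: 14.08
eef_pos: [0.5238, -0.1896, 0.0754]
tcp_rot: [0.175, 0.985, 0.0, 0.0]
contact_force: [-0.8, 1.6, 2.2]
opening: 0.001
finger_force: 0.8
```

Emit:
drive_tool(moves=[[[0, 0, 0], [0, 0, 0.001], 0], [[0, 0, 0], [0, 0, 0], 0]])

```text
time: 14.32
eef_pos: [0.5237, -0.1896, 0.0743]
tcp_rot: [0.175, 0.985, -0.0, -0.0]
contact_force: [-0.2, 0.4, 1.1]
opening: -0.0
finger_force: 0.7
```

Emit:
drive_tool(moves=[[[0, 0, 0], [0, 0, 0.001], 0], [[0, 0, 0], [0, 0, 0], 0]])

```text
time: 14.58
eef_pos: [0.5237, -0.1896, 0.0733]
tcp_rot: [0.175, 0.985, -0.0, 0.0]
contact_force: [-0.0, 0.4, 0.9]
opening: 0.0
finger_force: 0.8
```

Cover 2 gives way at 1–2 N over 4 mm, so it's the free one. I'll push it down to the stop.

Emit:
drive_tool(moves=[[[0, 0, 0], [0, 0, 0.003], 0], [[0, 0, 0], [0, 0, 0.003], 0], [[0, 0, 0], [0, 0, 0.002], 0], [[0, 0, 0], [0, 0, 0.002], 0], [[0, 0, 0], [0, 0, 0], 0]])

```text
time: 15.2
eef_pos: [0.5235, -0.1897, 0.0631]
tcp_rot: [0.174, 0.985, -0.0, -0.0]
contact_force: [-0.5, 0.4, 1.5]
opening: -0.004
finger_force: 0.6
```

Emit:
drive_tool(moves=[[[0, 0, 0], [0, 0, 0.002], 0], [[0, 0, 0], [0, 0, 0.002], 0], [[0, 0, 0], [0, 0, 0], 0]])

```text
time: 15.58
eef_pos: [0.5235, -0.1895, 0.0592]
tcp_rot: [0.174, 0.985, -0.0, -0.0]
contact_force: [-1.2, -0.5, 1.2]
opening: 0.003
finger_force: 0.9
```

Emit:
drive_tool(moves=[[[0, 0, 0], [0, 0, 0.002], 0], [[0, 0, 0], [0, 0, 0], 0]])

```text
time: 15.82
eef_pos: [0.5238, -0.1896, 0.0587]
tcp_rot: [0.174, 0.985, 0.0, -0.0]
contact_force: [-3.3, 2.2, 8.4]
opening: -0.001
finger_force: 4.2
```

Emit:
drive_tool(moves=[[[0, 0, 0], [0, 0, 0.002], 0], [[0, 0, 0], [0, 0, 0], 0]])

```text
time: 16.08
eef_pos: [0.524, -0.1896, 0.0583]
tcp_rot: [0.174, 0.985, 0.0, -0.0]
contact_force: [-6.5, 3.1, 17.0]
opening: -0.003
finger_force: 7.8
```

It reached the stop: the force rises sharply 19–20 mm below contact. I'll retreat straight up and look.

Emit:
drive_tool(moves=[[[0, 0, 0], [0, 0, -0.02], 0], [[0, 0, 0], [0, 0, -0.04], 0], [[0, 0, 0], [0, 0, -0.05], 0], [[0, 0, 0], [0, 0, -0.04], 0], [[0, 0, 0], [0, 0, 0], 0]])

```text
time: 16.7
eef_pos: [0.5258, -0.1905, 0.2095]
tcp_rot: [0.174, 0.985, -0.001, 0.004]
contact_force: [0.4, 0.1, 0.1]
opening: 0.001
finger_force: 0.0
```

```bash
python3 -c "
from h import *
rel()
c=cam('side');w=cam('wrist')
a=cv2.resize(c['image'][215:315,280:380,::-1],(420,420),interpolation=cv2.INTER_CUBIC);b=cv2.resize(w['image'][100:480,150:490,::-1],(376,420))
cv2.imwrite('pics/s6.png',np.hstack([a,b]))
"
```

```text
t 16.7 p [ 0.5258 -0.1905  0.2095] F [0.44 0.06 0.11] q [-0.53  0.03  1.87  0.    1.24 -1.75] tilt [ 0.007 -0.004 -1.   ] op 0.0007767154266895991
[0.066  0.1024 0.0919]
[0.0029 0.0001 0.0925]
[-0.0226  0.1567  0.0925]
[-0.0857  0.0547  0.0932]
```

View pics/s6.png

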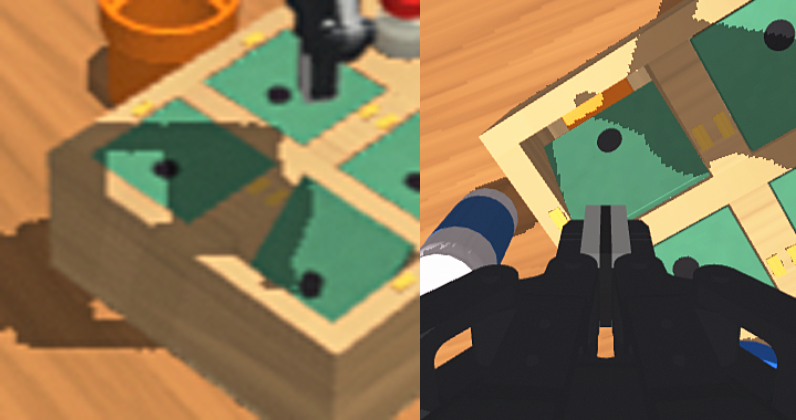

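The side crop shows cover 2 tilted open with its mark at (311,285), and the wrist crop shows its mark at (609,140). I'll check the tilt by triangulation.

```bash
python3 -c "
from h import *
L=[]
for n,p,r in(('side',(354,283),4),('wrist',(321,227),14)):
  c=cam(n);u=dark(c,*p,r);R=np.array(c['R']);L.append((-R.T@c['t'],ray(c,*u,.1),ray(c,*u,.07)));print(n,u)
A=[];b=[]
for o,a,e in L:
  d=(e-a)/np.linalg.norm(e-a);Q=np.eye(3)-np.outer(d,d);A.append(Q);b.append(Q@o)
X=np.linalg.lstsq(np.vstack(A),np.hstack(b),rcond=None)[0]
piv=np.r_[M[1],.1]+.03*np.array([np.cos(.2),np.sin(.2),0]);v=piv-X
print(X,'tilt',np.arctan2(v[2],v[0]*np.cos(.2)+v[1]*np.sin(.2)),np.linalg.norm(v))
"
```

```text
side (np.float64(353.4573849266566), np.float64(282.40452706120385))
wrist (np.float64(320.3740569481626), np.float64(230.87824635816847))
[ 0.52942343 -0.19007806  0.07743926] tilt 0.7453155563436025 0.03329528274307941
```

```bash
python3 -c "
from plant import ctrl
print(ctrl.sign_off())"
```

```text
the job is handed in; nothing more can be done
None
```

Cover 2 (near right) was the free one: I pushed it to its stop (tilt about 0.75 rad by camera), left it open with the arm clear, and handed the job in; of the other covers, I pressed only cover 1, which was blocked.

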